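# Register a wooden scraper in its dressing guide and clamp it

## Robot

A 6-joint arm with a two-finger parallel gripper is mounted at the origin on the work surface. World frame = base frame: x ahead of the robot, y to its left, z up, the work surface at z = 0. Lengths are in mm, angles in rad, forces in N, time in s.
With the tool pointing down it reaches from about 275 to 1000 mm from the base axis. Payload 8.4 kg.
Tool frame: the origin (TCP) lies between the finger pads; the fingertips stand 19 mm ahead of it and the grasp point (between the pads) is the TCP; z points along the fingers, y is the line along which they close (so a half turn about z gives the same grasp; the last joint's range is limited). The gripper opens to 85 mm and grips with 20 to 120 N. Pads are 22 mm wide; open, the fingers measure 114 mm over their backs; the gripper's body (76 mm by 85 mm) begins 54 mm behind the grasp point. The pads swing forward as they close: fully open they stand 13 mm farther back than shut.
Start: joints at [-1.139, 0.353, 1.633, -0, 1.155, -0.002], TCP at [262.7, -567.113, 250.281] pointing down, gripper open.
Joint ranges: [-2.63, 2.63], [-0.92, 2.1], [0.06, 2.66], [-1.3, 4.44], [0, 2.69], [-3.02, 3.02]. Speed limits (rad/s): [2.22, 2.22, 2.79, 3.14, 3.14, 3.14].

## Interface

Orientations are given as a unit quaternion [x, y, z, w].
In Python, from rig import env, move_gripper, planner, optics gives the robot as it stands. The module is installed in compiled form; this text tells all that it offers. Calls block until the motion is done:
- env.move_to(position, orientation): joint-space move of the TCP to a pose.
- env.movel(position, frame=None, vel=150, stop_force=None): straight line of the TCP; frame=None keeps the orientation; vel is the mean speed in mm/s. With stop_force (N) it stops when the force on the tool has changed by that much, and returns True; else False.
- env.goto_joints(angles): joint-space move.
- move_gripper(opening, effort=None): opening from 0.0 (shut) to 1.0 (fully open); effort is the grip in N (None keeps the last); returns when the fingers have stopped.
- env.pause(seconds).
- planner.solve_ik(position, orientation): joint angles nearest the present ones, or None.
- optics.get_image(name): name is "scene" or "side" or "wrist"; returns the picture (480x640x3 uint8, red, green, blue); there is no depth.
- optics.get_calibration(name): a dict with "fx", "fy", "cx", "cy" (pixels), "rvec" (rotation vector, rad) and "tvec" (3), from world to camera coordinates, as OpenCV has them. Camera axes: x right, y down, z forward; pixel columns grow to the right and rows downward; lengths in mm; the calibration is good to about 2 mm. The wrist camera is an equidistant fisheye: a pixel r from the principal point sees the ray r / f radians off the axis. A picture is of the moment at which its call begins: read the wrist's pose just before it. get_calibration takes no time and is no camera call; for the wrist camera it gives the pose at the moment of the call.
A pose or a line that the arm cannot do raises env.IKError and nothing moves.
- env.job_done(): hands the job in; it is judged then, once.
Readings, each from a call of its own:
- env.read_t(): time.
- env.read_joints(): joint angles.
- env.read_qd(): joint speeds.
- env.read_joint_efforts(): joint torques, N m.
- env.read_eef_pos(): TCP position.
- env.read_orientation(): TCP orientation.
- env.read_contact_force(): force on the tool from outside, world axes, zero at the start.
- env.read_moment(): the same for the moment, N m.
- env.read_gripper_width(): opening from 0.0 (shut) to 1.0 (fully open).
- env.read_grasp_force(): force on a finger pad.
Only numpy, scipy, OpenCV 4.12 (cv2) and the standard library are available. Lean on these libraries where they do the work, as an engineer would, in place of code of your own. Each camera call takes 0.05 s, during which the arm holds its last target. There are 200 camera calls.

## Task

Get the olive-wood scraper ready for having its blade edge dressed: lay it flat on the wooden guide, blade end at the open edge, and push it fully home so that its straight long side is flush along the steel fence and its handle end is flush against the steel end stop. Only then swing the red-tipped clamp arm over and press it fully down onto the scraper, leaving the scraper still flush with both stops. Leave everything else on the counter where it is.

Things in the scene. Friction and masses are not known exactly. Their poses are not given: they have to be found in the camera images.
- scraper_grip (a point): Loose olive-wood scraper, flat, 150 mm long, 10 mm thick, 60 g. Point: half-way up the handle (32 mm wide), centred across it, at mid-length (75 mm to either end), a good place to grip; balance point 9 mm ahead. x: along it to the blade end; y: to its one straight long side, 16 mm away. The blade (last 60 mm) is 52 mm wide: on the -y side it steps out 20 mm, 15 mm ahead of here
- scraper_heel (a point): Corner of the scraper where its straight long side meets the handle end, on the underside; axes as for scraper_grip
- scraper_toe (a point): Corner of the scraper where its straight long side meets the blade end, on the underside; axes as for scraper_grip
- guide: Dressing guide, fixed to the table: pale wooden base, 150 (x) x 155 (y) x 12 mm, with a low steel fence along its +y side, a low steel end stop at its -x end, an open edge at +x (nothing stands beyond it) and a red clamp post. Fence 123 mm long, 12 mm thick; end stop 12 mm thick, 52 mm wide; both stand 8 mm above the base. Origin under the base's centre
- guide_corner (a point): Inner corner where the faces of fence and end stop meet, on the base's top, 12 mm above the table. x: along the fence, away from the end stop; y: into the fence; z up. Free floor: 110 mm to -y, 138 mm along x to the open edge. A scraper that is home has its heel corner here, its x and y along these, its blade end 12 mm out over the open edge
- clamp_hinge (a point): Hinge axis (along x) of the clamp arm, 40 mm above the table; axes as for guide_corner. Red post: 32 mm (x) by 24 mm (y), rising 10 mm above the axis. The arm is a steel bar 14 mm wide, 8 mm thick, its end 90 mm from the axis, red over the last 27 mm. A rubber foot 60 mm from the axis reaches 18 mm below the bar's middle when down
- clamp (a joint): Angle of the clamp arm, rad: 0 = down and level, pointing to -y of clamp_hinge, foot on a scraper that is home; 1.57 = upright; larger = leaning back to +y, behind the fence, at most 2.15. It stays where it is left: stiff hinge, 0.12 N m, about 2 N at the arm's end
- tongs: steel spring tongs lying flat, about 245 mm long, 20 mm high; bystander, origin at the middle on the table
- silicone_lid: teal silicone lid lying flat with a knob, 196 mm across, 34 mm high; bystander, origin under its centre
- sugar_bowl: white ceramic sugar bowl with its lid, 94 mm across, 100 mm tall; bystander, origin under its centre
- dressing_stone: grey and terracotta hand stone, 70 x 40 x 26 mm; bystander, origin under its centre
- mug: blue mug, 80 mm across, 90 mm tall, handle on its y side; bystander, origin under its centre
Things that resemble listed ones, but are neither listed nor needed, are in the scene too. Several things look just like the part that bears scraper_grip: the one meant starts nearest to the robot's base.

How it is judged (in metres and radians):
On the way:
1. the scraper lies flat on the guide, flush with the fence and the end stop, while the clamp arm is still raised (x of scraper_heel in the frame of guide_corner between -0.003 and 0.002 m and y of scraper_heel in the frame of guide_corner between -0.002 and 0.003 m and y of scraper_toe in the frame of guide_corner between -0.002 and 0.003 m and z of scraper_heel in the frame of guide_corner between -0.003 and 0.003 m and z of scraper_toe in the frame of guide_corner between -0.003 and 0.003 m and value of joint clamp above 0.8 rad), for 0.2 s.
At the end, for the whole second after the job is handed in: The scraper lies flat on the guide (underside within 3 mm of the base's top) with both ends of its straight side within 2 mm of the fence and its handle end within 2 mm of the end stop, at rest, and the clamp arm is down on it (joint below 0.05 rad) (x of scraper_heel in the frame of guide_corner between -0.003 and 0.002 m and y of scraper_heel in the frame of guide_corner between -0.002 and 0.003 m and y of scraper_toe in the frame of guide_corner between -0.002 and 0.003 m and z of scraper_heel in the frame of guide_corner between -0.003 and 0.003 m and z of scraper_toe in the frame of guide_corner between -0.003 and 0.003 m and value of joint clamp below 0.05 rad and linear speed of scraper below 0.02 m/s); the robot touches nothing.
It fails at once if any bystander is moved by more than 30 mm (distance of any of tongs, silicone_lid, sugar_bowl, dressing_stone, mug from where it was at the start of the episode above 0.03 m).
It fails at once if a bystander is tipped over (angle between any of tongs, silicone_lid, sugar_bowl, dressing_stone, mug's own z axis and vertical above 0.4 rad).
It also fails if it takes over 58 s, if anything falls off the work surface, if the arm or the gripper's body presses on something with over 40 N, if the wrist force passes 120 N, or if a joint passes its speed limit or range.

## Working session

There is one attempt and no reset: what is moved stays moved. The work goes in short steps, each a Python script; the robot and the scene stay as the last script left them, time stands still between calls to the robot, and variables do not carry over. Pictures are saved under pics/ and viewed, at most 10 in all, crops included, and the job is handed in when it is done.

```bash
ls; mkdir -p pics; cat > h.py <<'E'
from rig import env, move_gripper, planner, optics
import numpy as np, cv2
from scipy.spatial.transform import Rotation as R
def snap(n,f):
    c=optics.get_calibration(n); im=optics.get_image(n); cv2.imwrite('pics/'+f,im[:,:,::-1]); np.save('pics/'+f+'.npy',c,allow_pickle=True); return im,c
def ray(c,u,v,fish=False):
    x=(u-c['cx'])/c['fx']; y=(v-c['cy'])/c['fy']
    if fish:
        th=np.hypot(x,y); s=np.sin(th)/max(th,1e-9); d=np.array([x*s,y*s,np.cos(th)])
    else: d=np.array([x,y,1.])
    M=R.from_rotvec(np.ravel(c['rvec'])).as_matrix(); return -M.T@np.ravel(c['tvec']), M.T@d
def px2w(c,u,v,z,fish=False):
    o,d=ray(c,u,v,fish); return o+d*(z-o[2])/d[2]
def w2px(c,p,fish=False):
    q=R.from_rotvec(np.ravel(c['rvec'])).as_matrix()@np.asarray(p,float)+np.ravel(c['tvec'])
    if fish:
        r=np.hypot(q[0],q[1]); th=np.arctan2(r,q[2]); k=th/r; return c['cx']+c['fx']*q[0]*k, c['cy']+c['fy']*q[1]*k
    return c['cx']+c['fx']*q[0]/q[2], c['cy']+c['fy']*q[1]/q[2]
def load(f): return np.load('pics/'+f+'.npy',allow_pickle=True).item()
def down(yaw): # tool z down, tool y axis along world angle yaw
    y=np.array([np.cos(yaw),np.sin(yaw),0]); z=np.array([0,0,-1.]); return R.from_matrix(np.column_stack([np.cross(y,z),y,z])).as_quat()
E
python3 - <<'E'
from h import *
for n in ('scene','side'):
    im,c=snap(n,n+'0.png'); print(n,c)
print(R.from_quat(env.read_orientation()).as_matrix())
E
```

```text
pics
scene {'fx': 507.0362108357269, 'fy': 507.0362108357269, 'cx': 330.85657462036966, 'cy': 235.31228075049216, 'rvec': array([ 2.08024804,  1.49200241, -0.51345677]), 'tvec': array([-235.71066576, -373.24904137, 1911.51167305])}
side {'fx': 527.6437453692888, 'fy': 527.6437453692888, 'cx': 326.5722322339733, 'cy': 245.83308022730498, 'rvec': array([ 0.82478833, -2.4816351 ,  1.17022218]), 'tvec': array([ 528.20901938,  244.68327595, 1139.11941981])}
[[ 9.07378604e-01  4.20313910e-01 -5.33773377e-04]
 [ 4.20314249e-01 -9.07377901e-01  1.12949834e-03]
 [-9.59030429e-06 -1.24923518e-03 -9.99999220e-01]]
```

View pics/scene0.png

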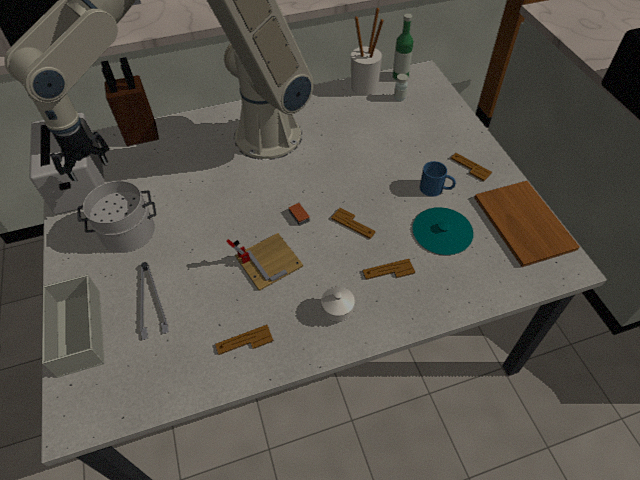

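View pics/side0.png

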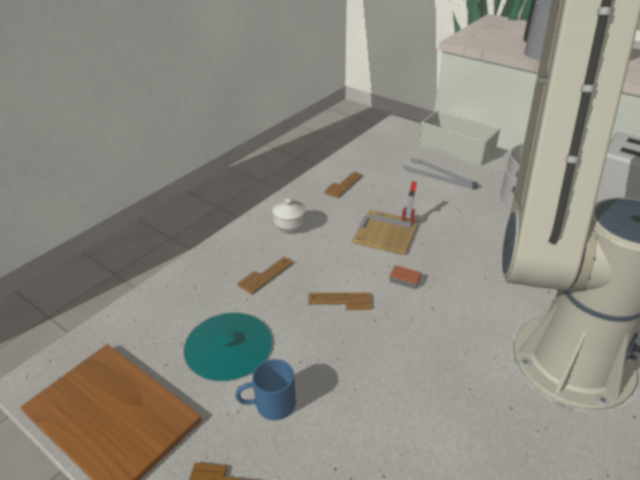

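The scene view shows four scrapers, at about (352,223), (389,269), (244,341) and (471,167). The guide is at (268,262), with its red post at (243,256) and the arm raised. The side view shows the same layout. Next I'll localise them and find which scraper is nearest the base.

```bash
python3 - <<'E'
from h import *
c=load('scene0.png');s=load('side0.png')
for n,u,v in [('A',352,223),('B',389,269),('C',244,341),('D',471,167),('stone',299,214),('bowl',338,308),('guide',268,262),('post',243,256),('lid',443,231),('mug',433,188)]:
    p=px2w(c,u,v,10); print(n,p.round(),round(np.hypot(*p[:2])))
for n,u,v in [('A',340,300),('B',266,275),('D',210,472),('guide',387,233),('stone',405,277)]: print('side',n,px2w(s,u,v,10).round())
# crops
for f,(x,y) in (('scene0',(268,245)),):
    im=cv2.imread(f'pics/{f}.png')[195:305,220:400]; cv2.imwrite('pics/crop0.png',cv2.resize(im,None,fx=4.4,fy=4.4,interpolation=cv2.INTER_CUBIC))
E
```

```text
A [505. 151.  10.] 527
B [709. 195.  10.] 735
C [ 800. -272.   10.] 845
D [400. 637.  10.] 753
stone [413.  -1.  10.] 413
bowl [786.   5.  10.] 786
guide [ 566. -145.   10.] 585
post [ 520. -212.   10.] 561
lid [629. 414.  10.] 753
mug [449. 466.  10.] 647
side A [500. 161.  10.]
side B [702. 200.  10.]
side D [435. 646.  10.]
side guide [ 547. -129.   10.]
side stone [416.  -3.  10.]
```

View pics/crop0.png

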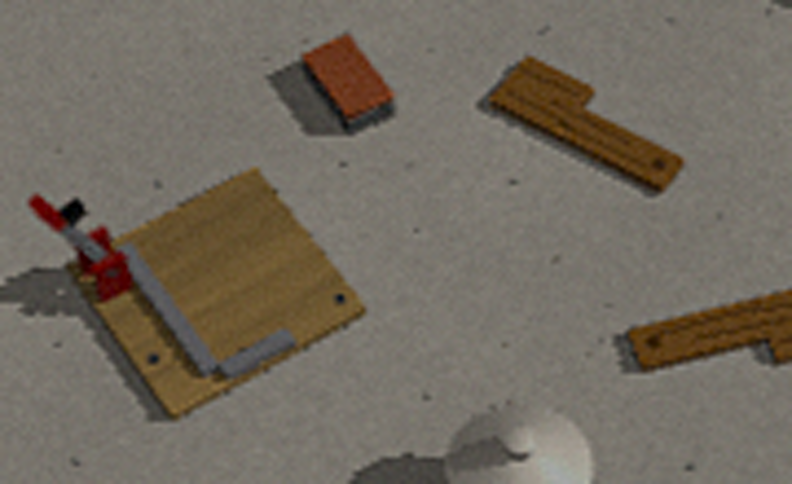

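I'll use the scraper at (352,223), which is A, nearest the base. In the crop its blade end points up-left and its straight side faces lower-left. The guide corner is at crop (215,375), and guide x runs up-left. Next come close looks with the wrist camera.

```bash
python3 - <<'E'
from h import *
c=load('scene0.png')
P=lambda u,v,z: px2w(c,220+u/4.4,195+v/4.4,z).round(1)
for n,u,v,z in [('base NE',255,170,12),('SE',365,310,12),('SW',172,415,12),('NW',70,265,12),('corner',217,362,12),('heel',660,190,10),('toe',490,100,10),('he2',683,160,10),('toe2',530,57,10)]: print(n,P(u,v,z))
q=env.read_orientation()
env.move_to([545,-140,300],q)
im,w=snap('wrist','w1.png'); print(w, -R.from_rotvec(w['rvec']).as_matrix().T@w['tvec'], env.read_eef_pos())
env.move_to([500,155,300],q)
im,w=snap('wrist','w2.png'); print(env.read_t(),env.read_joints())
E
```

```text
base NE [471.6 -87.8  12. ]
SE [614.3 -47.7  12. ]
SW [ 654.  -193.7   12. ]
NW [ 511.5 -232.1   12. ]
corner [ 622.9 -154.9   12. ]
heel [581.2 183.1  10. ]
toe [462.4  94.5  10. ]
he2 [561.  208.9  10. ]
toe2 [432.2 136.5  10. ]
{'fx': 371.64829954431775, 'fy': 371.64829954431775, 'cx': 316.44019911635866, 'cy': 234.46373251926215, 'rvec': array([-2.41713161,  1.54650662,  0.24468004]), 'tvec': array([-354.49071796,  360.17658654,  560.80791193])} [ 616.23441546 -106.70338174  422.80715489] [ 544.79618361 -140.88117675  299.85722973]
3.2083 [2.94961394e-01 1.47366530e-01 1.79105188e+00 8.95369426e-04
 1.20323843e+00 1.43283599e+00]
```

View pics/w1.png

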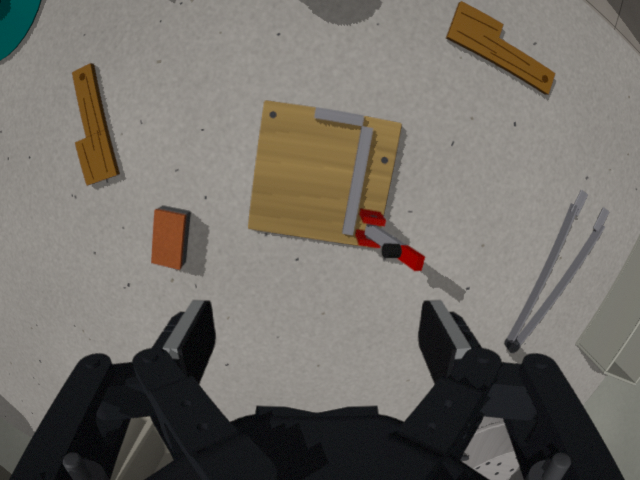

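View pics/w2.png

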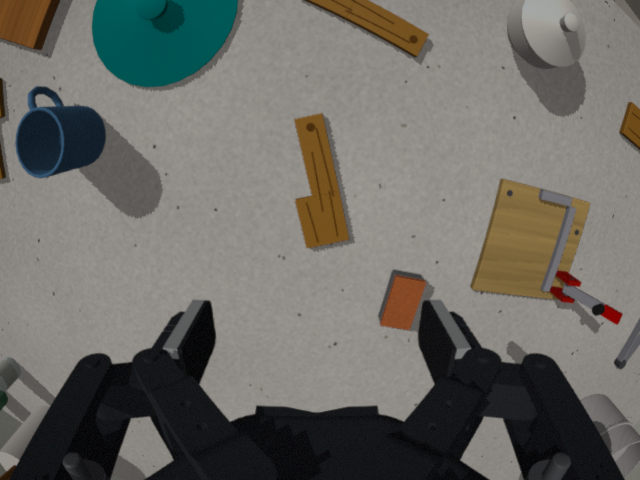

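w1 shows the guide base with corners near (265,101), (402,123), (249,230) and (383,247), the inner corner near (360,127), and the clamp arm leaning back at (390,245). w2 shows the scraper with its handle end at (310,115), its blade end at (330,245), and its straight side on the right. I'll fit both from colour masks.

```bash
cat > fit.py <<'E'
from h import *
def rect(f,seed,box,z):
    im=cv2.imread('pics/'+f); c=load(f); x0,y0,x1,y1=box
    hsv=cv2.cvtColor(im,cv2.COLOR_BGR2HSV)
    m=((hsv[...,0]>8)&(hsv[...,0]<28)&(hsv[...,1]>seed)&(hsv[...,2]>45)).astype(np.uint8)
    M=np.zeros_like(m); M[y0:y1,x0:x1]=m[y0:y1,x0:x1]
    n,l,st,_=cv2.connectedComponentsWithStats(M); k=1+np.argmax(st[1:,4])
    cs,_=cv2.findContours((l==k).astype(np.uint8),cv2.RETR_EXTERNAL,cv2.CHAIN_APPROX_NONE)
    ct=max(cs,key=len)[:,0]
    w=np.array([px2w(c,u,v,z,True)[:2] for u,v in ct],np.float32)
    r=cv2.minAreaRect(w); return w,r,cv2.boxPoints(r)
E
python3 - <<'E'
from fit import *
w,r,b=rect('w2.png',90,(280,100,370,260),10); print('scraper',r,b.round(1))
w,r,b=rect('w1.png',60,(235,90,412,255),12); print('guide',r,b.round(1))
c=load('w1.png')
for n,u,v,z in [('corner top',360,126,20),('corner floor',360,127,12),('fence near end',344,234,20),('stop far end',316,119,20),('b0',265,101,12),('b1',402,123,12),('b2',249,230,12)]: print(n,px2w(c,u,v,z,True).round(1))
im=cv2.imread('pics/w1.png')[90:280,240:440]; cv2.imwrite('pics/crop1.png',cv2.resize(im,None,fx=3.1,fy=3.1,interpolation=cv2.INTER_CUBIC))
E
```

```text
scraper ((505.31500244140625, 161.34100341796875), (149.24221801757812, 51.45124435424805), 37.311370849609375) [[430.4 136.6]
 [461.6  95.6]
 [580.3 186.1]
 [549.1 227. ]]
guide ((560.791748046875, -139.09686279296875), (149.3101348876953, 154.1892852783203), 15.597429275512695) [[ 468.2  -84.9]
 [ 509.6 -233.4]
 [ 653.4 -193.3]
 [ 612.   -44.8]]
corner top [ 628.8 -151.8   20. ]
corner floor [ 628.  -153.2   12. ]
fence near end [ 511.8 -188.9   20. ]
stop far end [ 615.4 -106.    20. ]
b0 [611.  -46.8  12. ]
b1 [ 653.2 -193.4   12. ]
b2 [467.7 -87.8  12. ]
```

View pics/crop1.png

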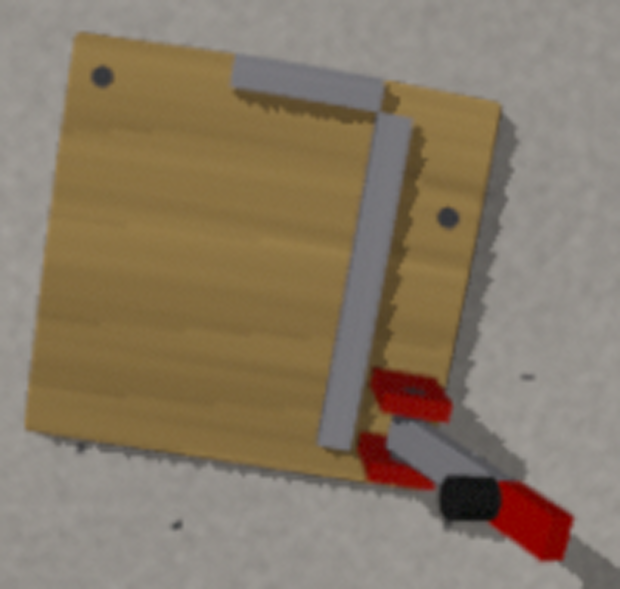

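```bash
cat >> h.py <<'E'
GA=np.arctan2(-40.1,-143.8); gx=np.array([np.cos(GA),np.sin(GA),0]); gy=np.array([-gx[1],gx[0],0])
C=np.array([560.8,-139.1,12])-63*gx+32.5*gy
def G(x,y,z): return C+x*gx+y*gy+np.array([0,0,z-12])   # z = height above table
def toG(p): d=np.asarray(p)-C; return np.array([d@gx,d@gy,p[2]])
def qn(axis): # tool y along +-axis angle, nearest current joint 6
    qs=[down(axis),down(axis+np.pi)]; return qs
def pick_q(p,axis):
    best=None
    for q in qn(axis):
        j=planner.solve_ik(p,q)
        if j is not None:
            d=abs(j[5]-env.read_joints()[5])
            if best is None or d<best[0]: best=(d,q,j)
    return best[1]
E
python3 - <<'E'
from h import *
c=load('w1.png')
h=toG(px2w(c,370.6,228,50,True)); print('post',h,'corner',C)
o,d=ray(c,419,264,True); t=(h[0]-(o-C)@gx)/(d@gx); p=toG(o+t*d); print('tip',p)
for u,v in [(419,264),(409,250)]:
  print([toG(px2w(c,u,v,z,True)).round() for z in (90,110,120,130)])
sa=np.arctan2(-90.5,-118.7); sx=np.array([np.cos(sa),np.sin(sa),0]); sy=np.array([-sx[1],sx[0],0])
heel=np.array([580.3,186.1,0]); g=heel+75*sx-16*sy; print('grip',g)
p=g-6*sx
q=pick_q(p+[0,0,120],sa+np.pi/2)
move_gripper(0.55,30)
env.move_to(p+[0,0,120],q); env.movel(p+[0,0,45],vel=150)
print(env.movel(p+[0,0,5],vel=25,stop_force=4), env.read_eef_pos(), env.read_contact_force(),env.read_t())
E
```

```text
post [103.38637654  25.17282031  50.        ] corner [ 630.21452919 -153.48308513   12.        ]
tip [103.38637654  55.45335225 138.81483409]
[array([121.,  73.,  90.]), array([114.,  66., 110.]), array([110.,  62., 120.]), array([107.,  59., 130.])]
[array([108.,  59.,  90.]), array([102.,  53., 110.]), array([ 98.,  50., 120.]), array([ 95.,  46., 130.])]
grip [510.95672944 153.3507889    0.        ]
True [515.61254119 156.95946109  16.50223098] [-2.81042636  0.8123635  10.3183149 ] 6.1583
```

```bash
python3 - <<'E'
from h import *
p=env.read_eef_pos(); p=np.array(p)
env.movel(p+[0,0,3],vel=30)
move_gripper(0.0,30); w=env.read_gripper_width(); print('w',w,w*85,env.read_grasp_force())
z0=env.read_eef_pos()[2]
env.movel([p[0],p[1],110],vel=150)
print(env.read_gripper_width(),env.read_grasp_force(),env.read_contact_force())
# grip at scraper x=-6 -> heel frame x=69,y=-16 ; heel target (8,-28)
t=G(8+69,-28-16,110); q=pick_q(t,GA+np.pi/2)
# keep the physical grasp sense: rotate current orientation by yaw change
sa=np.arctan2(-90.5,-118.7); q=(R.from_euler('z',GA-sa)*R.from_quat(env.read_orientation())).as_quat()
env.move_to(t,q); print(env.read_joints(),toG(env.read_eef_pos()))
t[2]=z0+12+10; env.movel(t,vel=120)
snap('wrist','w3.png'); print('z0',z0,env.read_t())
E
```

```text
w 0.36524757455990264 31.046043837591725 30.008992552757263
0.36340960741588335 29.7382190823555 [ 0.50416838  0.36771615 -0.97109833]
[-2.38734292e-01  4.28443079e-01  1.88525781e+00 -1.29331419e-05
  8.30646625e-01  1.05927295e+00] [ 76.88295354 -44.90625901 109.60776002]
z0 19.498146338329818 9.35
```

View pics/w3.png

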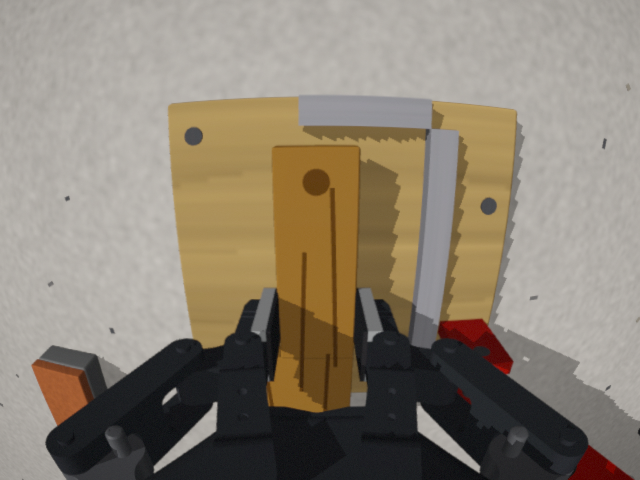

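The grasp is straight. The handle sits over the guide parallel to the fence at (440,240), and its end at (316,148) is just short of the end stop. Next: set it down, release, and push it home.

```bash
cat >> h.py <<'E'
def pushy(x,y0,z=35,f=7,ymax=0):
    p=G(x,y0,z); q=pick_q(p,GA)
    env.move_to(G(x,y0,100),q); env.movel(p,vel=120)
    r=env.movel(G(x,ymax,z),vel=40,stop_force=f); print('pushy',r,toG(env.read_eef_pos()).round(2),np.round(env.read_contact_force(),1))
def pushx(y,x0,z=35,f=7,xmin=140):
    p=G(x0,y,z); q=pick_q(p,GA+np.pi/2)
    env.move_to(G(x0,y,100),q); env.movel(p,vel=120)
    r=env.movel(G(xmin,y,z),vel=40,stop_force=f); print('pushx',r,toG(env.read_eef_pos()).round(2),np.round(env.read_contact_force(),1))
E
python3 - <<'E'
from h import *
p=np.array(env.read_eef_pos())
print(env.movel(p-[0,0,14],vel=25,stop_force=3),env.read_eef_pos()[2])
move_gripper(0.5); p=np.array(env.read_eef_pos()); env.movel(p+[0,0,80],vel=150)
move_gripper(0.0)
pushy(112,-108,ymax=-50)
p=toG(env.read_eef_pos()); env.movel(G(p[0],p[1]-25,35),vel=150); env.movel(G(p[0],p[1]-25,100),vel=200)
pushx(-27,190)
p=toG(env.read_eef_pos()); env.movel(G(p[0]+30,p[1],35),vel=150); env.movel(G(p[0]+30,p[1],180),vel=200)
env.move_to(G(150,-60,260),env.read_orientation())
snap('wrist','w4.png'); snap('scene','s4.png'); print(env.read_t())
E
```

```text
True 31.138921857356195
pushy True [112.18 -63.89  34.76] [-0.8  6.4  1.7]
pushx True [164.97 -27.8   34.54] [-2.8  0.3  1.4]
19.5833
```

View pics/w4.png

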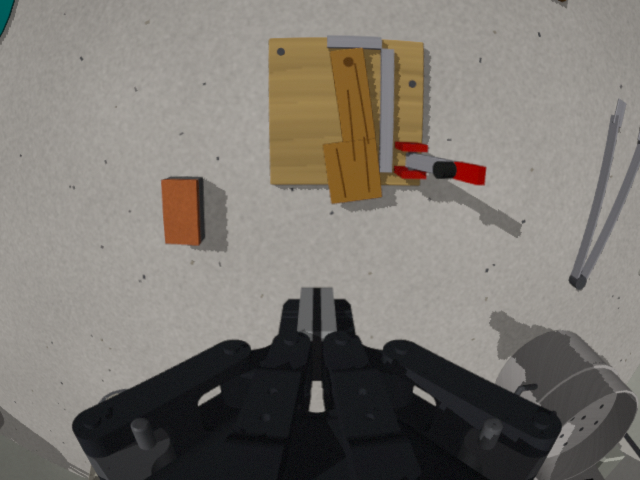

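The w4 view shows the toe touching the fence near (380,195) and the handle end against the stop. The heel at (363,47) still stands about 18 mm off the fence. I'll push the handle near mid-length, more slowly, then the blade.

```bash
sed -i 's/vel=40,stop_force/vel=V,stop_force/; 1a V=25' h.py; python3 - <<'E'
from h import *
def back(dx,dy,up=100):
    p=toG(env.read_eef_pos()); env.movel(G(p[0]+dx,p[1]+dy,35),vel=150); env.movel(G(p[0]+dx,p[1]+dy,up),vel=200)
pushy(66,-74,f=10,ymax=-35); back(0,-15)
pushx(-25,175,f=6); back(20,0)
pushy(107,-78,f=10,ymax=-50); back(0,-15,180)
env.move_to(G(100,-110,230),env.read_orientation())
im,c=snap('wrist','w5.png'); print(env.read_t())
for f in ('w5.png',):
    u,v=map(int,w2px(c,G(75,0,12),True)); print(u,v)
    im=cv2.imread('pics/'+f)
    for n,p in (('heel',G(0,0,22)),('toe',G(150,0,22)),('fence end',G(123-12,0,20))): print(n,w2px(c,p,True))
    y0=max(v-110,0);x0=max(u-110,0); print(x0,y0); cv2.imwrite('pics/crop5.png',cv2.resize(im[y0:y0+220,x0:x0+260],None,fx=2.7,fy=2.7,interpolation=cv2.INTER_CUBIC))
E
```

```text
pushy True [ 66.23 -41.54  34.69] [0.7 2.8 0.9]
pushx True [161.53 -25.48  34.67] [ 0.1  0.3 -0.3]
pushy True [107.41 -61.47  34.78] [0.2 3.3 3.2]
31.175
340 308
heel (np.float64(412.50202463694853), np.float64(311.627700003314))
toe (np.float64(267.66262397696266), np.float64(312.7138338659306))
fence end (np.float64(305.7122248396862), np.float64(312.2310722775354))
230 198
```

View pics/crop5.png

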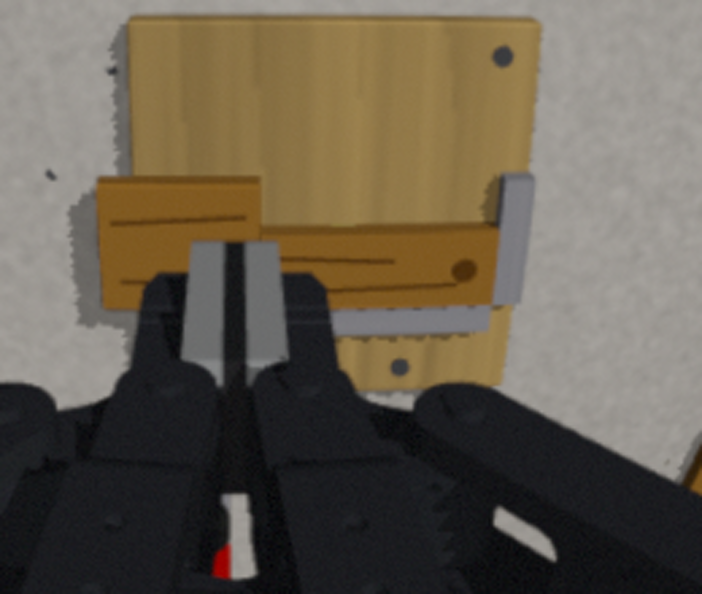

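The crop shows the straight side along the fence, the handle end against the end stop at (497,260) and the blade overhanging the open edge. Push distances at blade and handle agree to within 0.1 mm, so it is parallel. I'll give it a last gentle nudge in x, then close the clamp.

```bash
python3 - <<'E'
from h import *
H=np.array([25.5,40.])
def tool(th,rho=70,gap=0):
    y=H[0]-rho*np.cos(th)+(4+gap)*np.sin(th); z=H[1]+rho*np.sin(th)+(4+gap)*np.cos(th); return y+11,z+19
p=G(166,-25,35); q=pick_q(p,GA)
env.move_to(G(168,-25,100),q); env.movel(G(173,-25,35),vel=200)
print(env.movel(G(150,-25,35),vel=25,stop_force=5),toG(env.read_eef_pos()).round(2),np.round(env.read_contact_force(),1))
p=toG(env.read_eef_pos()); env.movel(G(p[0]+15,-25,35),vel=150); env.movel(G(p[0]+15,-25,190),vel=300)
q=env.read_orientation()
y,z=tool(2.15); env.move_to(G(105,y+12,190),pick_q(G(105,y+12,190),GA)); env.movel(G(105,y+12,z),vel=200)
for th in np.arange(2.0,0.15,-0.2):
    y,z=tool(th); 
    if env.movel(G(105,y,z),vel=110,stop_force=15): print('stop at',th,toG(env.read_eef_pos()),env.read_contact_force()); break
else:
    y,z=tool(0.0); print(env.movel(G(105,y,z-8),vel=25,stop_force=15),toG(env.read_eef_pos()).round(2),np.round(env.read_contact_force(),1))
    env.movel(G(105,y,z+70),vel=150); env.move_to(G(105,-150,250),env.read_orientation())
im,c=snap('wrist','w6.png'); snap('scene','s6.png'); print(env.read_t())
s=cv2.imread('pics/s6.png')[220:300,220:320]
a=cv2.imread('pics/w6.png'); a=cv2.resize(a,(533,400)); b=cv2.resize(s,(500,400),interpolation=cv2.INTER_CUBIC)
cv2.imwrite('pics/final.png',np.hstack([a[:, :300+100],b[:,:400]]))
E
```

```text
True [157.19 -25.36  34.81] [0.5 0.4 0.1]
True [104.68 -32.57  63.5 ] [-1.9  0.9  9.2]
39.9
```

View pics/final.png

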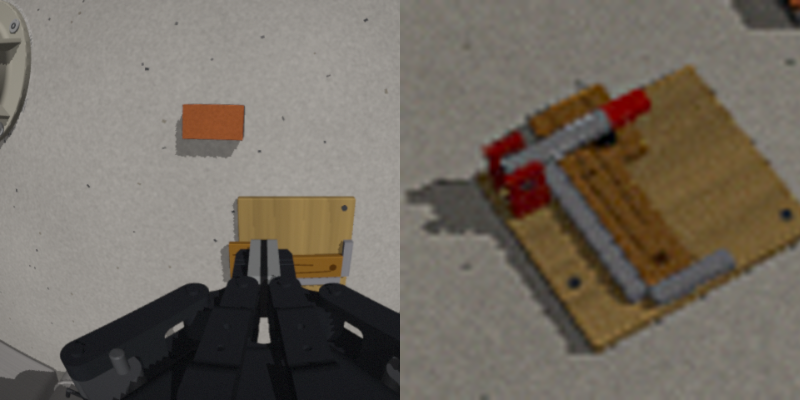

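The final view shows the clamp arm lying across the blade, with the scraper along the fence and against the end stop. The stone is undisturbed. I'll press once more to confirm the arm is solid, then retreat and hand in.

```bash
python3 - <<'E'
from h import *
q=pick_q(G(105,-36,120),GA)
env.move_to(G(105,-36,120),q); env.movel(G(105,-36,68),vel=120)
print(env.movel(G(105,-36,55),vel=12,stop_force=18),toG(env.read_eef_pos()).round(2),np.round(env.read_contact_force(),1))
env.movel(G(105,-36,140),vel=120); env.move_to(G(105,-150,250),env.read_orientation())
print(env.read_t()); env.job_done()
E
```

```text
True [104.85 -35.89  63.54] [-1.8  1.1  8.5]
43.2583
the job is handed in; nothing more can be done
```

I handed the job in at about 43 s of the 58 s limit: the scraper was pushed flush to the fence and end stop while the clamp was still raised, then the clamp arm was pressed fully down. A second press stopped at the same height; the judged result itself was not reported back.

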